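# Load a bracket onto the drill fixture's locating pin and close the keeper

### The arm

A 7-joint arm with a two-finger parallel gripper is mounted at the origin on a cart in front of the work surface, level with it; the furniture and walls round the work are solid. World frame = base frame: x ahead of the robot, y to its left, z up, the work surface at z = 0. Lengths are in m, angles in rad, forces in N, time in s.
With the tool pointing down it reaches from about 0.4 to 0.875 m from the base axis. Payload 19.3 kg.
Tool frame: the origin (TCP) lies at the very end of the fingers, on their centre line; the grasp point (between the pads) lies 19 mm behind it; z points along the fingers, y is the line along which they close (so a half turn about z gives the same grasp; the last joint's range is limited). The gripper opens to 85 mm and grips with 20 to 120 N. Pads are 22 mm wide; open, the fingers measure 114 mm over their backs; the gripper's body (76 mm by 85 mm) begins 54 mm behind the grasp point. The pads swing forward as they close: fully open they stand 13 mm farther back than shut.
Start: joints at [1.262, 0.521, -0.036, 1.599, 0.021, 1.021, -0.113], TCP at [0.148, -0.607, 0.197] pointing down, gripper open.
Joint ranges: [-2.91, 2.91], [-0.3, 2.13], [-1.5, 1.42], [0.17, 2.43], [-1.26, 4.41], [0.16, 1.93], [-2.52, 2.52]. Speed limits (rad/s): [1.89, 1.89, 2.39, 2.39, 3.01, 3.01, 3.01].

### API

Orientations are given as [roll, pitch, yaw] about the fixed x, y, z axes, in that order (R = Rz(yaw) Ry(pitch) Rx(roll)).
In Python, from workcell import bot gives the robot as it stands.
- The arm moves only by the shell command python3 -m crank 'ROWS' [FORCE]. ROWS is a JSON object of lists of equal length, an entry for each row: "travel": the shift along the world's x, y, z in cm, a list of three; "turn": the turn, a rotation vector about the world's x, y, z in degrees, a list of three; "gripper": the closure, from 0 (fully open) to 1 (shut). A call has exactly 5 rows; each row is the pose to reach, as a shift and turn from the pose commanded when the call began; what a row does not reach only later rows make up. A row lasts 1/10 s, in which the tool goes at most 50 mm and 8.59 degrees, less where a joint would pass 70% of its speed; a pose out of reach is approached as far as the arm can. A call with a gripper value outside its range is refused whole. The fingers move at their own pace and stop on an object; FORCE is the grip in N (left out, the last holds). Time passes only in rows, so rows that repeat a pose let the fingers close, or fill a call up. It gives the time, the measured TCP pose, the force, the opening and the grip force at its end, in the units of the state.
- bot.observe(): the state, without advancing time (a new reading comes with each control period).
- bot.grab_frame(name): name is "side" or "top"; returns a dict with "pixels" (384x512x3 uint8, red, green, blue), "fx", "fy", "cx", "cy" (pixels), "dist" ([k1, k2, p1, p2, k3] as OpenCV has them; the pictures are not rectified), "extrinsics" (4x4, takes a point from world to camera coordinates). Camera axes: x right, y down, z forward; pixel columns grow to the right and rows downward; lengths in m; the calibration is good to about 2 mm. A picture is of the moment at which its call begins. There is no depth.
- bot.job_done(): hands the job in; it is judged then, once.
The state is a dict: "clock": time; "qpos": joint angles; "qd": joint speeds; "joint_efforts": joint torques, N m; "position": TCP position; "tool_rot": TCP orientation; "force": force on the tool from outside, world axes, zero at the start; "moment": the same for the moment, N m; "grip_width": finger opening in m; "finger_force": force on a finger pad.
Only numpy, scipy, OpenCV 4.12 (cv2) and the standard library are available. Lean on these libraries where they do the work, as an engineer would, in place of code of your own. Each camera call takes 0.05 s, during which the arm holds its last target. There are 200 camera calls.

### The job

Pick up the aluminium bracket and load it on the blue drill fixture: gently feel along the slot with the bracket until its hole drops over the brass locating pin, so that it lies flat and square on both rails with its tail end toward the keeper, never pressing on the fixture with more than about 25 N. Then swing the red-knobbed keeper round over the bracket's tail until it stops, let go of everything and leave the neighbouring objects where they stand.

Things in the scene. Friction and masses are not known exactly. Their poses are not given: they have to be found in the camera images.
- bracket: Loose aluminium T-shaped bracket, 0.13 to 0.25 kg, flat on the bench at the start. Base plate 56 x 118 x 6 mm (x, y, z) from y = -50 mm (the tail) to y = +68 mm (the hole's end); an upright web stands across it at y = 0. Origin: on the underside, below the web's centre; z up.
- bracket_web (a point): Top centre of the bracket's upright web, 53 mm above the underside (bracket frame [0, 0, 53] mm). The web is 44 mm along x and 10 mm thick along y: grasp across the 10 mm, fingertips at least 15 mm above the bracket's underside so that they clear the pin later.
- bracket_hole (a point): Centre of the bracket's through hole, 12 mm diameter, at the underside of the plate (bracket frame [0, +32, 0] mm).
- fixture: Blue drill fixture fixed to the bench, plate 124 x 190 x 12 mm (x, y, z). Two steel rest rails, 10 mm wide, run along y (from -66 to +80 mm) at x = +-21 mm, tops 18 mm above the bench. The bracket lies flat on them with its y axis pointing along the fixture's y, hole over the pin. Origin: centre of the underside; z up.
- slot_mid (a point): Middle of the pin's slot, at rail-top height: fixture frame [0, +32, 18] mm. The brass pin, 10 mm diameter, is clamped immovably in the slot anywhere up to 14 mm either side of here along the fixture's y; where is not measured and differs each time. Its flat top, 12 mm above the rails, is a 9 mm nose 2.8 mm high. Clearance in the hole: 1 mm all round.
- keeper (a joint): Angle of the keeper, a steel arm 50 mm long, 12 mm wide, turning level about a vertical pivot. 0: closed at its stop, arm along the fixture's -x over the bracket's tail, 2 mm above the seated plate. Grows counterclockwise from above, to 1.9; starts open at 1.25 to 1.7, roughly along the fixture's -y, clear of the rails. Friction about 0.04 N m; stays where left.
- keeper_pivot (a point): Keeper's pivot axis, at half the height of its arm: fixture frame [46, -36, 30] mm.
- keeper_knob (a point): Top centre of the round red knob at the keeper's free end, 48 mm from the pivot axis, 54 mm above the bench; the knob is 12 mm in diameter and its upright side can be pinched or pushed from the arm's top (34 mm above the bench) upward.
- module_grey: Grey relay module 47 x 62 x 52 mm, bystander; origin at the centre of its underside.
- contactor_blue: Blue contactor block with orange plunger 48 x 56 x 75 mm, bystander; origin at the centre of its underside.
- battery_block: Red and black battery block 63 x 60 x 74 mm, bystander; origin at the centre of its underside.
- tape_measure: Yellow tape measure 32 x 71 x 61 mm, bystander; origin at the centre of its underside.
Not all that is in view belongs to the job. Leave any brown look-alike of the bracket alone.

How it is judged:
On the way, in this order (a step that is already met when the one before it is completed fails the run):
1. the bracket is lifted off the bench (height (world z) of bracket above 0.035 m), for 0.1 s.
2. the hole has dropped over the pin and the bracket lies flat on the rails, keeper still open (z of bracket_hole in the frame of fixture below 0.02 m and x of bracket_hole in the frame of fixture between -0.004 and 0.004 m and y of bracket_hole in the frame of slot_mid between -0.0158 and 0.0158 m and angle between bracket's own z axis and vertical below 0.04 rad and value of joint keeper above 0.7 rad), for 0.2 s.
At the end, for the whole second after the job is handed in: Bracket at rest, flat on both rails (within 1.5 mm, tilt under 0.03 rad), pin through its hole (within 4 mm of the slot's centre line, 15.8 mm of its middle), square with the fixture within 0.16 rad, tail toward the keeper; keeper closed over the tail (under 0.2 rad) (z of bracket_hole in the frame of fixture between 0.016 and 0.0195 m and x of bracket_hole in the frame of fixture between -0.004 and 0.004 m and y of bracket_hole in the frame of slot_mid between -0.0158 and 0.0158 m and y of bracket in the frame of fixture below 0.02 m and angle between bracket's own z axis and vertical below 0.03 rad and angle between the y axis of bracket and the y axis of fixture, either way round below 0.16 rad and value of joint keeper below 0.2 rad and linear speed of bracket below 0.01 m/s); the robot touches nothing.
It fails at once if the bracket is pressed on the fixture or pin with more than 25 N (contact force between bracket and fixture above 25 N).
It fails at once if the grey module is moved more than 20 mm (distance of module_grey from where it was at the start of the episode above 0.02 m).
It fails at once if the blue contactor is moved more than 20 mm (distance of contactor_blue from where it was at the start of the episode above 0.02 m).
It fails at once if the battery block is moved more than 20 mm (distance of battery_block from where it was at the start of the episode above 0.02 m).
It fails at once if the tape measure is moved more than 20 mm (distance of tape_measure from where it was at the start of the episode above 0.02 m).
It also fails if it takes over 72 s, if anything falls off the work surface, if the arm or the gripper's body presses on something with over 40 N, if the wrist force passes 120 N, or if a joint passes its speed limit or range.

## Working session

There is one attempt and no reset: what is moved stays moved. The work goes in short steps, Python scripts to look and compute and a shell command to move; the robot and the scene stay as the last step left them, time stands still between calls to the robot, and variables do not carry over. Pictures are saved under pics/ and viewed, at most 12 in all, crops included, and the job is handed in when it is done.

```bash
ls; mkdir -p pics; python3 - <<'E'
from workcell import bot
import cv2
s=bot.observe();print(s)
for n in("side","top"):
    f=bot.grab_frame(n);cv2.imwrite(f"pics/{n}0.png",f["pixels"][:,:,::-1]);print(n,f["fx"],f["fy"],f["cx"],f["cy"],f["dist"],f["extrinsics"])
E
```

```text
pics
{'clock': 0.0, 'qpos': array([ 1.26180981,  0.52199577, -0.03633654,  1.59997336,  0.02120975,
        1.02107971, -0.11279757]), 'qd': array([ 0.00067478, -0.00159053,  0.00055818,  0.00075284, -0.00097071,
        0.00083771, -0.00046424]), 'joint_efforts': array([-3.39963417e-04, -9.27105403e+01,  1.97998904e+00, -3.69926906e+01,
        1.78713439e-02,  8.21323920e-03,  2.33147807e-05]), 'position': array([ 0.14771062, -0.606934  ,  0.19634942]), 'tool_rot': array([-3.14052466e+00,  7.86381502e-05,  2.38791409e-01]), 'force': array([ 0.2229386 , -0.28064072,  0.77506917]), 'moment': array([ 0.01906307, -0.00963429, -0.00369959]), 'finger_force': 0.0, 'grip_width': 0.08522762147772302}
side 374.7409207009169 374.7409207009169 254.37541454191074 187.51413104655444 [-0.01215557  0.          0.          0.          0.        ] [[ 0.99509187 -0.09640769  0.02230963 -0.58126242]
 [-0.0205662  -0.42201707 -0.90635458  0.07514362]
 [ 0.0967946   0.90144725 -0.42192849  1.0057965 ]
 [ 0.          0.          0.          1.        ]]
top 350.7754579983943 350.7754579983943 259.2036984203776 187.95710224980942 [0.01744031 0.         0.         0.         0.        ] [[ 3.72841187e-03 -9.99992960e-01 -4.23380264e-04 -5.73636187e-02]
 [-9.85929253e-01 -3.60521860e-03 -1.67124235e-01  5.79407596e-01]
 [ 1.67121532e-01  1.04053097e-03 -9.85935754e-01  9.49802376e-01]
 [ 0.00000000e+00  0.00000000e+00  0.00000000e+00  1.00000000e+00]]
```

View pics/top0.png

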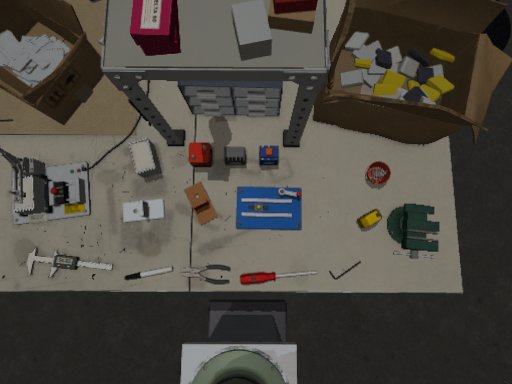

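View pics/side0.png

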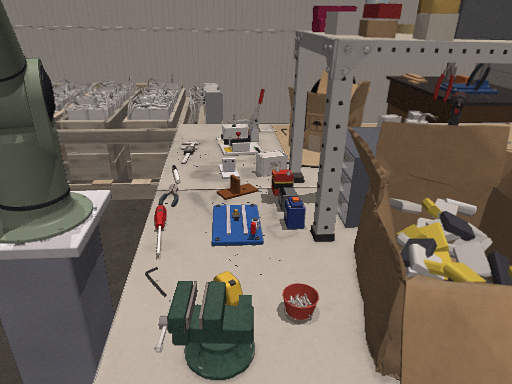

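```bash
cat > h.py <<'E'
import numpy as np, cv2
from workcell import bot
def grab(n):
    f=bot.grab_frame(n); f["K"]=np.array([[f["fx"],0,f["cx"]],[0,f["fy"],f["cy"]],[0,0,1]]); f["dist"]=np.array(f["dist"]); return f
def ray(f,uv):
    n=cv2.undistortPoints(np.array(uv,float).reshape(-1,1,2),f["K"],f["dist"])[:,0]
    E=f["extrinsics"]; R,t=E[:3,:3],E[:3,3]
    return -R.T@t, np.c_[n,np.ones(len(n))]@R
def plane(f,uv,z):
    c,d=ray(f,uv); return c+d*((z-c[2])/d[:,2])[:,None]
def tri(f1,uv1,f2,uv2):
    o=[];P=[f["K"]@f["extrinsics"][:3] for f in(f1,f2)]
    U=[cv2.undistortPoints(np.array(u,float).reshape(-1,1,2),f["K"],f["dist"],P=f["K"])[:,0] for f,u in((f1,uv1),(f2,uv2))]
    X=cv2.triangulatePoints(P[0],P[1],U[0].T,U[1].T); return (X[:3]/X[3]).T
def proj(f,p):
    E=f["extrinsics"]; return cv2.projectPoints(np.array(p,float).reshape(-1,1,3),cv2.Rodrigues(E[:3,:3])[0],E[:3,3],f["K"],f["dist"])[0][:,0]
def crop(f,x0,y0,x1,y1,s): return cv2.resize(f["pixels"][y0:y1,x0:x1,::-1],None,fx=s,fy=s,interpolation=cv2.INTER_CUBIC)
E
python3 - <<'E'
from h import *
t=grab("top");s=grab("side")
np.save("t0.npy",t,allow_pickle=True);np.save("s0.npy",s,allow_pickle=True)
im=np.zeros((600,800,3),np.uint8)
im[:280]=crop(t,110,170,310,240,4)
im[280:580,:400]=crop(s,200,195,280,255,5)
im[280:580,400:]=crop(s,200,145,280,205,5)
cv2.imwrite("pics/z1.png",im)
for n,uv in dict(br=(143,211),fix=(268,208),knob=(297,192),post=(290,138),brown=(200,203),grey=(145,158)).items(): print(n,plane(t,[uv],0.0))
E
```

```text
br [[0.51769396 0.28729716 0.        ]]
fix [[ 0.52782604 -0.08142233  0.        ]]
knob [[ 0.57606639 -0.16789046  0.        ]]
post [[ 0.7432665  -0.14882725  0.        ]]
brown [[0.5420024  0.12018165 0.        ]]
grey [[0.67855486 0.29073915 0.        ]]
```

View pics/z1.png

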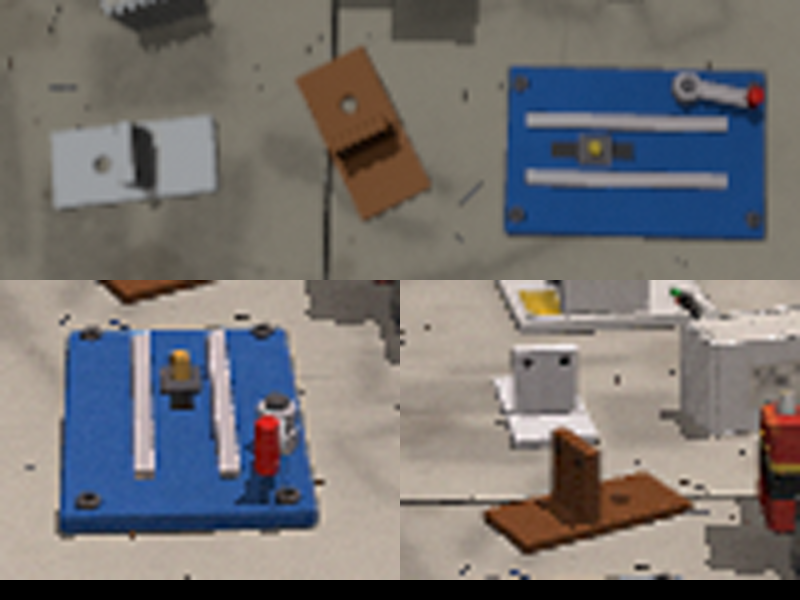

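```bash
python3 - <<'E'
from h import *
t=np.load("t0.npy",allow_pickle=True).item();s=np.load("s0.npy",allow_pickle=True).item()
def rectw(f,m,z):
    c=max(cv2.findContours(m.astype(np.uint8),cv2.RETR_EXTERNAL,cv2.CHAIN_APPROX_NONE)[0],key=cv2.contourArea)
    w=plane(f,c[:,0].astype(float),z)[:,:2]
    r=cv2.minAreaRect((w*1000).astype(np.float32)); return r
def win(f,x0,y0,x1,y1):
    m=np.zeros(f["pixels"].shape[:2],bool);m[y0:y1,x0:x1]=1;return m
P=t["pixels"].astype(int);r,g,b=P[...,0],P[...,1],P[...,2]
hsv=cv2.cvtColor(t["pixels"],cv2.COLOR_RGB2HSV)
print("bench",P[205,115],"br",P[215,155],P[215,128],"fix",P[222,260],"rail",P[201,265])
mb=(r-b<8)&(r>110)&win(t,115,195,172,228)
print("br",mb.sum(),rectw(t,cv2.morphologyEx(mb.astype(np.uint8),cv2.MORPH_CLOSE,np.ones((9,9))),.006))
mf=(b>r+40)&win(t,230,180,308,235)
mf=cv2.morphologyEx(mf.astype(np.uint8),cv2.MORPH_CLOSE,np.ones((9,9)))
print("fix",rectw(t,mf,.012))
mk=(r>g+60)&win(t,285,180,308,200);ys,xs=np.nonzero(mk);kt=(xs.mean(),ys.mean());print("knob top px",kt,mk.sum(),plane(t,[kt],.05))
S=s["pixels"].astype(int);R,G,B=S[...,0],S[...,1],S[...,2]
mk=(R>G+60)&win(s,245,215,262,238);ys,xs=np.nonzero(mk);print("knob side",xs.min(),xs.max(),ys.min(),ys.max(),tri(t,[kt],s,[(xs.mean(),ys.min()+2)]))
# pin yellow
mp=(r>b+50)&win(t,250,200,268,214);ys,xs=np.nonzero(mp);pt=(xs.mean(),ys.mean());print("pin top",pt,mp.sum(),plane(t,[pt],.03))
mp=(R>B+50)&win(s,230,205,242,218);ys,xs=np.nonzero(mp);print("pin side",xs.mean(),ys.min(),ys.max(),tri(t,[pt],s,[(xs.mean(),ys.min()+1)]))
# hole dark
mh=(r<130)&win(t,131,206,140,216);ys,xs=np.nonzero(mh);print("hole",xs.mean(),ys.mean(),mh.sum(),plane(t,[(xs.mean(),ys.mean())],.005))
# rails
for y0,y1 in((196,204),(210,219)):
    mr=(r>140)&(abs(r-b)<60)&win(t,238,y0,295,y1);ys,xs=np.nonzero(mr);w=plane(t,np.c_[xs,ys],.018)
    print("rail",w.mean(0),cv2.fitLine(w[:,:2].astype(np.float32),cv2.DIST_L2,0,.01,.01).ravel())
# pivot
print("cam",ray(t,[(0,0)])[0],ray(s,[(0,0)])[0])
# bracket web in side
print("web plane side top-centre", tri(t,[(141.6,203)],s,[(230,159)]))
E
```

```text
bench [118 112 101] br [155 158 161] [154 156 160] fix [ 24  68 124] rail [129 125 128]
br 690 ((520.8650512695312, 285.17828369140625), (59.201873779296875, 118.65947723388672), 5.382345199584961)
fix ((527.7844848632812, -81.73858642578125), (186.14537048339844, 121.87417602539062), 88.95182037353516)
knob top px (np.float64(298.5), np.float64(193.5)) 14 [[ 0.56387393 -0.16667712  0.05      ]]
knob side 251 255 222 233 [[ 0.56340288 -0.1664257   0.05220147]]
pin top (np.float64(258.1111111111111), np.float64(206.66666666666666)) 9 [[ 0.52822922 -0.0522663   0.03      ]]
pin side 235.83333333333334 209 214 [[ 0.5285829  -0.05226032  0.02916937]]
hole 134.71428571428572 210.5 14 [[0.51858732 0.30995035 0.005     ]]
rail [ 0.54928663 -0.07494341  0.018     ] [ 0.0255566   0.99967337  0.5492866  -0.07494341]
rail [ 0.50741256 -0.07612484  0.018     ] [ 0.01938325  0.9998121   0.50741255 -0.07612484]
cam [ 0.41273634 -0.05626262  1.03325289] [ 0.48259926 -0.93099877  0.50544872]
web plane side top-centre [[0.53006612 0.27521717 0.05118467]]
```

```bash
python3 -m crank '{"travel":[[4,2.8,0],[8,5.6,0],[12,8.4,0],[16,11.2,0],[20,14,0]],"turn":[[0,0,0],[0,0,-2],[0,0,-4],[0,0,-6],[0,0,-8.5]],"gripper":[0,0,0,0,0]}' 40
python3 -m crank '{"travel":[[1.6,4.6,0],[3.2,9.2,0],[4.8,13.8,0],[6.4,18.4,0],[8,23,0]],"turn":[[0,0,0],[0,0,0],[0,0,0],[0,0,0],[0,0,0]],"gripper":[0,0,0,0,0]}'
python3 -m crank '{"travel":[[1.6,4.6,0],[3.2,9.2,0],[4.8,13.8,0],[6.4,18.4,0],[8,23,0]],"turn":[[0,0,0],[0,0,0],[0,0,0],[0,0,0],[0,0,0]],"gripper":[0,0,0,0,0]}'
```

```text
clock: 0.7
position: [0.3491, -0.4659, 0.1969]
tool_rot: [-3.142, 0.0, 0.089]
force: [0.8, -1.2, -0.2]
grip_width: 0.0852
finger_force: 0.0
clock: 1.2
position: [0.4281, -0.2354, 0.197]
tool_rot: [3.141, -0.0, 0.09]
force: [0.6, -0.3, -0.4]
grip_width: 0.0856
finger_force: 0.0
clock: 1.7
position: [0.5081, -0.0053, 0.197]
tool_rot: [3.142, -0.0, 0.09]
force: [1.6, -0.7, 0.2]
grip_width: 0.0853
finger_force: 0.0
```

```bash
python3 -m crank '{"travel":[[0.3,5,0],[0.6,10,0],[0.9,15,0],[1.1,20,0],[1.2,24,0]],"turn":[[0,0,0],[0,0,0],[0,0,0],[0,0,0],[0,0,0]],"gripper":[0,0,0,0,0]}'
python3 -m crank '{"travel":[[0,4.2,0],[0,4.2,-4],[0,4.2,-8],[0,4.2,-10],[0,4.2,-10]],"turn":[[0,0,0],[0,0,0],[0,0,0],[0,0,0],[0,0,0]],"gripper":[0,0,0,0,0]}'
python3 - <<'E'
from h import *
t=grab("top");s=grab("side")
np.save("t1.npy",t,allow_pickle=True);np.save("s1.npy",s,allow_pickle=True)
im=np.zeros((420,800,3),np.uint8)
im[:,:400]=crop(t,100,150,180,234,5);im[:,400:]=crop(s,190,110,270,194,5)
cv2.imwrite("pics/z2.png",im)
# earlier web measurement: vertical/top edges in side view
S=np.load("s0.npy",allow_pickle=True).item()
for x in (224,229,234): print(x,S["pixels"][154:176,x].sum(1)//3)
E
```

```text
clock: 2.2
position: [0.5193, 0.2358, 0.1969]
tool_rot: [-3.141, 0.0, 0.092]
force: [1.1, -0.3, -0.3]
grip_width: 0.0857
finger_force: 0.0
clock: 2.7
position: [0.5183, 0.2739, 0.0942]
tool_rot: [3.14, 0.004, 0.091]
force: [0.2, 0.6, 0.9]
grip_width: 0.0852
finger_force: 0.0
224 [127 118 155 166 217 154 114  85 117 118 122 117 118 113 116 117 115 118
 187 218 216 216]
229 [125 113 161 168 230 115 114 119 118 117 115 119 114 115 114 117 113  89
 224 219 217 213]
234 [127  83 165 181 236 122 124 124 123 119 120 121 119 118 122 121 115 171
 221 217 222 129]
```

View pics/z2.png

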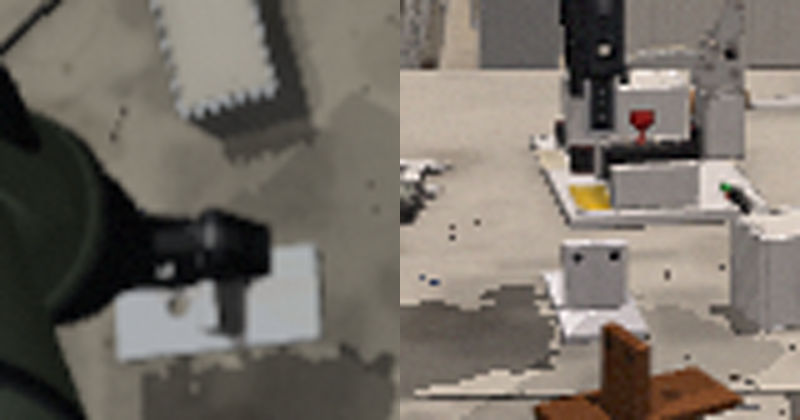

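```bash
python3 - <<'E'
from h import *
s=np.load("s0.npy",allow_pickle=True).item();t=np.load("t0.npy",allow_pickle=True).item()
g=s["pixels"].astype(int).sum(2)//3
for y in (163,166,169): print(y,g[y,218:240])
c,d=ray(s,[(222,165),(235.5,165),(229,159)])
for i in range(3): print(c+d[i]*((.272-c[1])/d[i,1]))
# plate edges y on hole side (top view): long edges by fit, near middle of halves
P=t["pixels"].astype(int)
for x in (126,130,152,156,160): print(x,(P[196:226,x].sum(1)//3))
E
```

```text
163 [149 151 152 152 132 119 118 121 124 118 120 117 117 121 121 120 119 144
 169 168 170 170]
166 [141 156 221 218 179 112 118 120 123 121 117 114 117 119 119 118 119 144
 175 169 172 172]
169 [144 146 156 220 181 128 117 116 119 119 117 117 117 121 119 117 121 169
 193 160 155 153]
[0.49809923 0.272      0.03024188]
[0.54445561 0.272      0.02950301]
[0.52222906 0.272      0.05185248]
126 [116 116 117 118 118 117 132 151 158 157 156 157 156 158 158 157 157 157
 157 158 157 157 158 157 157 127  82  93  95  99]
130 [114 115 114 114 115 110 135 157 157 158 157 157 157 157 157 158 156 157
 157 157 157 157 157 157 144 115  96  94  93  99]
152 [103 108 112 121 145 158 157 158 157 157 158 158 157 157 158 157 157 157
 157 157 157 157 134 100 100 103 100 100  99  99]
156 [106 110 113 140 157 157 159 158 157 158 158 157 158 157 158 157 157 158
 159 158 157 157 121  81  98 101 100 101  98  97]
160 [108 111 125 148 156 156 157 158 157 157 157 158 158 157 158 157 158 157
 157 157 157 134 101  98  99  98  97  97 101 100]
```

```bash
python3 -m crank '{"travel":[[0.1,0,-3],[0.1,0,-6],[0.1,0,-7.3],[0.1,0,-7.3],[0.1,0,-7.3]],"turn":[[0,0,0],[0,0,0],[0,0,0],[0,0,0],[0,0,0]],"gripper":[0,0,0,0,0]}'
python3 -m crank '{"travel":[[0,0,0],[0,0,0],[0,0,0],[0,0,0],[0,0,0]],"turn":[[0,0,0],[0,0,0],[0,0,0],[0,0,0],[0,0,0]],"gripper":[0.4,0.6,0.8,1,1]}' 40
python3 -m crank '{"travel":[[0,0,0],[0,0,0],[0,0,0],[0,0,0],[0,0,0]],"turn":[[0,0,0],[0,0,0],[0,0,0],[0,0,0],[0,0,0]],"gripper":[1,1,1,1,1]}' 40
```

```text
clock: 3.3
position: [0.5215, 0.2752, 0.0254]
tool_rot: [-3.141, -0.001, 0.09]
force: [0.4, 0.4, 0.6]
grip_width: 0.0856
finger_force: 0.0
clock: 3.8
position: [0.5209, 0.2748, 0.024]
tool_rot: [-3.142, -0.0, 0.09]
force: [-0.5, -0.2, -0.4]
grip_width: 0.0126
finger_force: 0.0
clock: 4.3
position: [0.5208, 0.2747, 0.0239]
tool_rot: [3.142, 0.0, 0.09]
force: [0.1, 0.8, -0.1]
grip_width: -0.0004
finger_force: 0.0
```

```bash
python3 - <<'E'
from h import *
t=grab("top");s=grab("side")
im=np.zeros((420,800,3),np.uint8)
im[:,:400]=crop(t,100,150,180,234,5);im[:,400:]=crop(s,190,110,270,194,5)
cv2.imwrite("pics/z3.png",im); print(bot.observe())
E
```

```text
{'clock': 4.4, 'qpos': array([-0.4183821 ,  0.7023823 , -0.24085431,  1.81078249,  0.25447516,
        0.65859823, -2.28702007]), 'qd': array([-9.42058554e-04, -8.56152048e-04, -1.53830039e-05,  1.09148643e-03,
       -1.36673296e-03, -2.35054088e-03, -4.90651552e-04]), 'joint_efforts': array([-1.51943801e-03, -9.75934553e+01, -3.02054442e+00, -2.57229871e+01,
        1.26634186e-02,  1.42060697e-03, -1.86677102e-05]), 'position': array([0.52081519, 0.27474344, 0.02387912]), 'tool_rot': array([-3.14155532e+00,  6.67623062e-06,  9.03711845e-02]), 'force': array([-0.58460417, -0.7860762 ,  0.01393724]), 'moment': array([-0.01598467,  0.02008961, -0.03406319]), 'finger_force': 0.0, 'grip_width': -0.00010370670099461278}
```

View pics/z3.png

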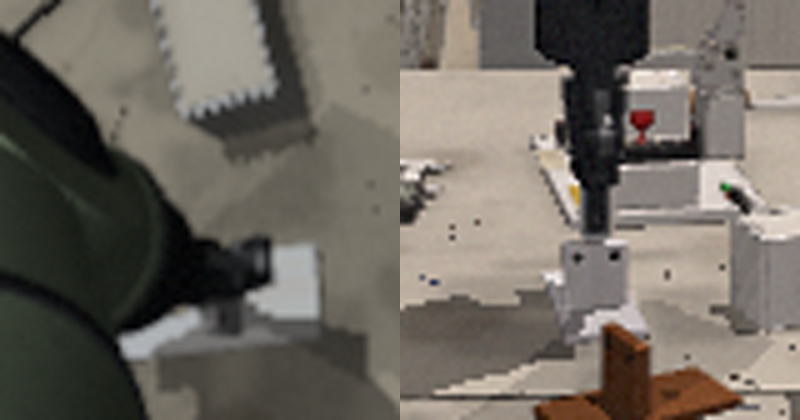

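```bash
python3 - <<'E'
from h import *
s=np.load("s0.npy",allow_pickle=True).item();t=np.load("t0.npy",allow_pickle=True).item()
print("proj tcp side",proj(s,[(.521,.275,.024),(.521,.275,.055)]),"top",proj(t,[(.521,.275,.024),(.521,.275,.055)]))
print("web foot from side",plane(s,[(229,171.6)],.006), "top edge at .053",plane(s,[(229,158)],.053))
print("front-foot top view",plane(t,[(147,210)],.006),"top edge right",plane(t,[(143.5,202)],.053),plane(t,[(141,202)],.053))
print("finger end top view",plane(t,[(146,216)],.05))
E
```

```text
proj tcp side [[228.66256738 166.26579809]
 [228.60328485 157.8307744 ]] top [[144.62151083 209.01839194]
 [141.04090787 207.82305939]]
web foot from side [[0.52188687 0.27030998 0.006     ]] top edge at .053 [[0.52247056 0.27865051 0.053     ]]
front-foot top view [[0.52006099 0.27378344 0.006     ]] top edge right [[0.53767771 0.26978622 0.053     ]] [[0.53765526 0.27678593 0.053     ]]
finger end top view [[0.49860058 0.26146153 0.05      ]]
```

```bash
python3 -m crank '{"travel":[[0,0,3],[0,0,6],[0,0,8],[0,0,8],[0,0,8]],"turn":[[0,0,0],[0,0,0],[0,0,0],[0,0,0],[0,0,0]],"gripper":[1,1,1,1,1]}'
python3 - <<'E'
from h import *
t=grab("top");s=grab("side")
np.save("t2.npy",t,allow_pickle=True);np.save("s2.npy",s,allow_pickle=True)
p=bot.observe()["position"]
for f in(t,s):
    u=proj(f,[p])[0];print(u)
im=np.zeros((600,800,3),np.uint8)
im[:]=np.hstack([crop(t,110,165,160,240,8),crop(s,200,100,250,175,8)])
im=(255*(im/255.)**.5).astype(np.uint8)
u=(proj(t,[p])[0]-[110,165]+.5)*8;v=(proj(s,[p])[0]-[200,100]+.5)*8+[400,0]
for q in(u,v): cv2.drawMarker(im,tuple(int(k) for k in q),(0,0,255),0,14)
cv2.imwrite("pics/z4.png",im)
E
```

```text
clock: 4.9
position: [0.5209, 0.2747, 0.1039]
tool_rot: [-3.141, -0.0, 0.09]
force: [0.2, -1.5, -0.1]
grip_width: -0.0002
finger_force: 0.0
[135.22748193 206.06492503]
[228.31848555 144.47869991]
```

View pics/z4.png

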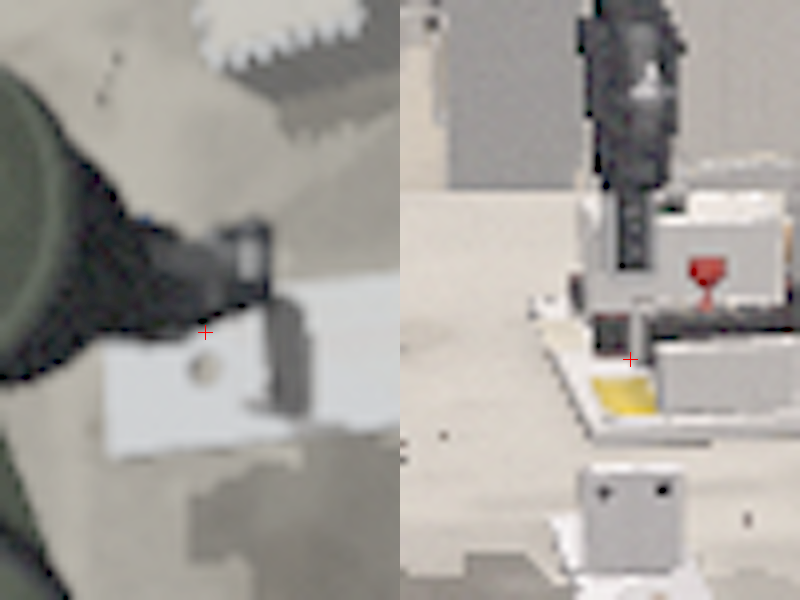

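```bash
python3 - <<'E'
from h import *
s=np.load("s2.npy",allow_pickle=True).item();t=np.load("t2.npy",allow_pickle=True).item()
for u in((141,197),(143,198.5),(139,201)):
  for v in((229,133.3),):
    X=tri(t,[u],s,[v]);print(u,X,proj(t,X),proj(s,X))
# dark-pixel extents of gripper near the tip in both views
gs=s["pixels"].astype(int).max(2);gt=t["pixels"].astype(int).max(2)
for y in range(122,137,1): print(y,gs[y,222:238])
for y in range(189,207): print(y,gt[y,126:150])
E
```

```text
(141, 197) [[0.5291838  0.24322451 0.15243788]] [[141.01202919 200.34969107]] [[231.27756525 132.94164223]]
(143, 198.5) [[0.52723022 0.23763261 0.1538204 ]] [[143.0072335 201.0525942]] [[230.73949379 133.0349494 ]]
(139, 201) [[0.52470331 0.24884145 0.14997931]] [[139.00168807 202.22638074]] [[229.82992335 133.18046247]]
122 [167 135 133  22  20  23  19  32  28  28  15  36 128 119 119 117]
123 [157 130 130   6  22  20  23  18   6  15  33 111 142 138 101 117]
124 [186 196 196  88  76  21  30  29  32  82 166  94  95 101 201 241]
125 [160 225 209 119 109  18  22  34  28  72  72  35  43  81 225 217]
126 [133 163 209 118 108  22  50  50  33  66  61  36  27  74 221 223]
127 [127 131 178 105 109  22  29  26  30  88 184 241 245 239 217 232]
128 [132 130 141  93 108  18  29  50  28  78 126 143 140 138 138 138]
129 [135 132 106  95 108  19  26  21  33  74 128 143 143 138 138 137]
130 [154 118 121  99 110  21  29  30  31  81 131 141 140 138 143 139]
131 [153 118 122  97 108  19  30  48  35  77 130 145 141 138 141 141]
132 [153 119 121  99 107  20  32  25  31  77 131 142 142 139 100 120]
133 [1
[... 1427 characters left out ...]
  13  11  10  15  19  23  30  25  17  17  18  18  20  17
 102 138 142 147 150 151]
201 [  9  10  10   8   9  13  14  17  16  24  31  26  15  17  16  16  16  14
  85 120 142 164 171 171]
202 [  9   8  11   7  10  14  13  15  18  21  33  27  15  13  16  18  13  14
  32  52  89 135 164 172]
203 [  8   7  12  14  14  15  16  18  17  19  23  17  13  10   8  51  54  25
  30  42  44  84 143 170]
204 [ 13   8  11  10  11  10  13  14  12   9   6  10  48  63 102 134 107  42
  37  44  44  55 131 171]
205 [ 11   6   8   8   8  15  10  12  15   7  51 103 132 136 155 172 130  49
  43  44  44  54 131 173]
206 [ 10   6   7  13  23  26  25  37  81 118 136 157 169 168 167 171 131  55
  44  44  44  54 107 153]
```

```bash
python3 - <<'E'
from h import *
s=np.load("s2.npy",allow_pickle=True).item();t=np.load("t2.npy",allow_pickle=True).item()
im=np.zeros((560,800,3),np.uint8)
a=crop(t,60,130,170,240,4);im[:a.shape[0],:440]=a
b=crop(s,185,0,275,140,4);im[:560,440:]=b
im=(255*(im/255.)**.45).astype(np.uint8)
p=np.array([.521,.2747,.1039])
for z in (0,.05,.1,.15,.2,.3):
    q=p+[0,0,z]
    u=(proj(t,[q])[0]-[60,130]+.5)*4;v=(proj(s,[q])[0]-[185,0]+.5)*4+[440,0]
    for k,lim in((u,0),(v,440)): 
        cv2.circle(im,tuple(int(i) for i in k),2,(0,0,255),-1)
cv2.imwrite("pics/z5.png",im)
E
```

```text
(no output)
```

View pics/z5.png

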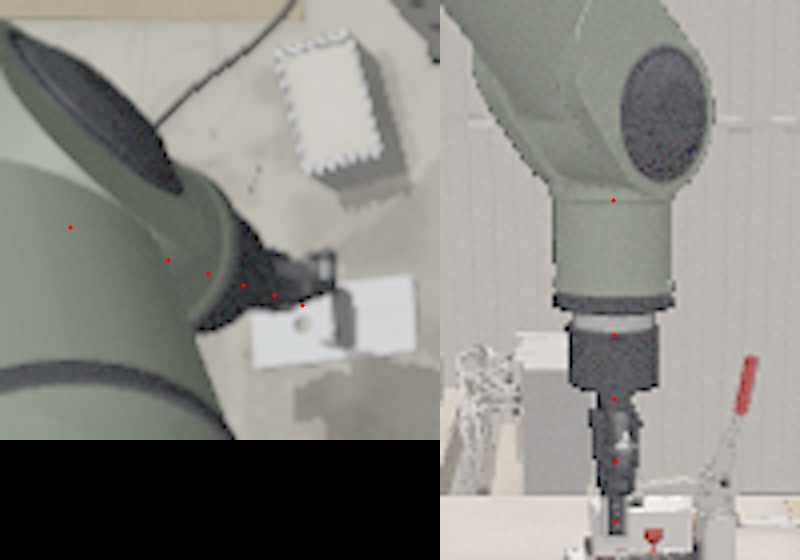

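```bash
python3 -m crank '{"travel":[[-2,-3,0],[-4,-6,0],[-6,-9,-2],[-7,-11,-4],[-8,-13,-5]],"turn":[[0,0,0],[0,0,0],[0,0,0],[0,0,0],[0,0,0]],"gripper":[1,1,1,1,1]}'
python3 -m crank '{"travel":[[0,0,0],[0,0,0],[0,0,0],[0,0,0],[0,0,0]],"turn":[[0,0,0],[0,0,0],[0,0,0],[0,0,0],[0,0,0]],"gripper":[1,1,1,1,1]}'
python3 - <<'E'
from h import *
t=grab("top");s=grab("side")
np.save("t3.npy",t,allow_pickle=True);np.save("s3.npy",s,allow_pickle=True)
p=bot.observe()["position"];print(p)
s0=np.load("s0.npy",allow_pickle=True).item();t0=np.load("t0.npy",allow_pickle=True).item()
print(proj(t,[p]),proj(s,[p]))
for f,g,n in((t,t0,'t'),(s,s0,'s')):
    m=(cv2.absdiff(f["pixels"],g["pixels"]).max(2)>25)&(f["pixels"].max(2)<80)
    u=proj(f,[p])[0].astype(int)
    for y in range(u[1]-22,u[1]+12): print(n,y,''.join('#' if k else '.' for k in m[y,u[0]-25:u[0]+25]),u[0]-25 if y%10==0 else '')
E
```

```text
clock: 5.5
position: [0.4391, 0.1434, 0.0522]
tool_rot: [3.141, 0.002, 0.09]
force: [1.2, -1.3, -0.5]
grip_width: -0.0001
finger_force: 0.0
clock: 6.0
position: [0.4411, 0.1453, 0.054]
tool_rot: [-3.141, -0.0, 0.091]
force: [0.7, -0.4, -0.3]
grip_width: -0.0
finger_force: 0.0
[0.44097699 0.14503974 0.05399421]
[[186.5487685  236.84054959]] [[204.08630449 173.23592686]]
t 214 ####################.............................. 
t 215 #####################............................. 
t 216 #####################............................. 
t 217 .#####################............................ 
t 218 ..####################............................ 
t 219 ...####################........................... 
t 220 ...####################........................... 161
t 221 ....####################.......................... 
t 222 .....####################......................... 
t 223 ......###################......................... 
t 224 #.....###################......................... 
t 225 ###....###################........................ 
t 226 #####...###############
[... 2532 characters left out ...]
. 
s 173 .................................................. 
s 174 .................................................. 
s 175 .................................................. 
s 176 .................................................. 
s 177 .................................................. 
s 178 .................................................. 
s 179 .................................................. 
s 180 .................................................. 179
s 181 .................................................. 
s 182 .................................................. 
s 183 .................................................. 
s 184 ..................................................
```

```bash
python3 - <<'E'
from h import *
s=np.load("s3.npy",allow_pickle=True).item();t=np.load("t3.npy",allow_pickle=True).item()
p=np.array([.441,.145,.054])
for u in((202,233.5),(198,233.5),(194,233.5)):
    X=tri(t,[u],s,[(204.5,162.5)]);print(u,X-p,proj(t,X)-u,proj(s,X))
# vary z only: match side row and top
for dy in(0,-.02,-.04,-.06):
  for dz in (0,.02,.04): 
    q=p+[0,dy,dz];print(dy,dz,proj(t,[q])[0].round(1),proj(s,[q])[0].round(1))
im=np.zeros((480,800,3),np.uint8)
im[:,:400]=crop(t,160,195,210,255,8);im[:,400:]=crop(s,180,135,230,195,8)
im=(255*(im/255.)**.5).astype(np.uint8);cv2.imwrite("pics/z6.png",im)
E
```

```text
(202, 233.5) [[ 0.00562422 -0.05144998  0.05543212]] [[0.02935172 0.58199298]] [[204.95743425 162.45991275]]
(198, 233.5) [[ 0.00547026 -0.04029431  0.05114008]] [[0.03488719 0.68987115]] [[205.03885446 162.45240372]]
(194, 233.5) [[ 0.00531518 -0.02903803  0.04680971]] [[0.04044841 0.79783861]] [[205.11933677 162.44486605]]
0 0 [186.6 236.8] [204.1 173.2]
0 0.02 [185.1 236.6] [203.9 167.2]
0 0.04 [183.5 236.4] [203.6 161.1]
-0.02 0 [193.8 236.9] [203.9 175.8]
-0.02 0.02 [192.4 236.6] [203.7 169.7]
-0.02 0.04 [191.  236.4] [203.5 163.5]
-0.04 0 [201.1 236.9] [203.8 178.4]
-0.04 0.02 [199.8 236.7] [203.5 172.2]
-0.04 0.04 [198.6 236.4] [203.3 166. ]
-0.06 0 [208.3 236.9] [203.6 181.1]
-0.06 0.02 [207.2 236.7] [203.4 174.9]
-0.06 0.04 [206.1 236.4] [203.1 168.5]
```

View pics/z6.png

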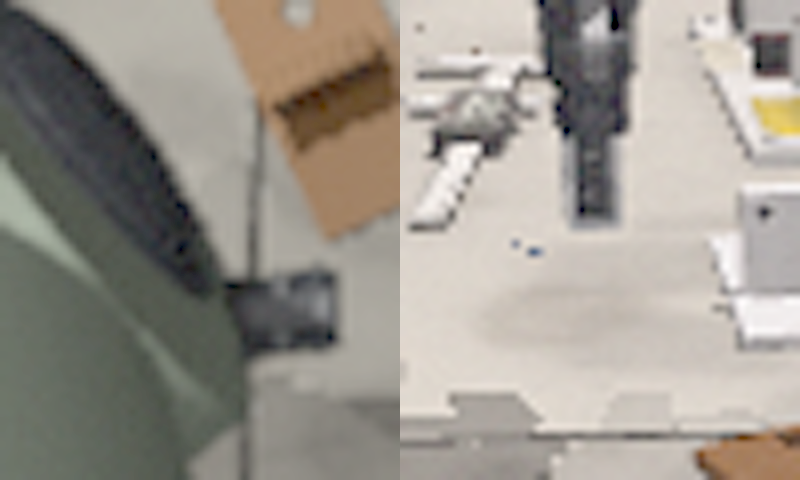

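```bash
python3 -m crank '{"travel":[[0,0,-2],[0,0,-4],[0,0,-4.5],[0,0,-4.8],[0,0,-4.9]],"turn":[[0,0,0],[0,0,0],[0,0,0],[0,0,0],[0,0,0]],"gripper":[1,1,1,1,1]}'
python3 -m crank '{"travel":[[0,0,-0.2],[0,0,-0.4],[0,0,-0.6],[0,0,-0.8],[0,0,-1]],"turn":[[0,0,0],[0,0,0],[0,0,0],[0,0,0],[0,0,0]],"gripper":[1,1,1,1,1]}'
python3 - <<'E'
from h import *
t=grab("top");s=grab("side");p=bot.observe()["position"]
np.save("t4.npy",t,allow_pickle=True);np.save("s4.npy",s,allow_pickle=True)
print(p,bot.observe()["force"],proj(t,[p]),proj(s,[p]))
s0=np.load("s0.npy",allow_pickle=True).item();t0=np.load("t0.npy",allow_pickle=True).item()
for f,g,n in((t,t0,'t'),(s,s0,'s')):
    m=(cv2.absdiff(f["pixels"],g["pixels"]).max(2)>25)&(f["pixels"].max(2)<80)
    u=proj(f,[p])[0].astype(int)
    for y in range(u[1]-16,u[1]+12): print(n,y,''.join('#' if k else '.' for k in m[y,u[0]-20:u[0]+20]),u[0]-20 if y%10==0 else '')
E
```

```text
clock: 6.6
position: [0.441, 0.1449, 0.0052]
tool_rot: [-3.141, -0.0, 0.09]
force: [0.6, -0.4, 1.1]
grip_width: -0.0002
finger_force: 0.0
clock: 7.1
position: [0.4409, 0.1448, -0.0052]
tool_rot: [-3.142, -0.0, 0.09]
force: [-0.4, 0.2, 0.0]
grip_width: -0.0001
finger_force: 0.0
[ 0.44066977  0.14468528 -0.00535152] [-0.1335569  -1.00928875 -0.34217273] [[190.81121787 237.54821501]] [[204.630378   190.64538665]]
t 221 #..##################................... 
t 222 #####################................... 
t 223 #####################................... 
t 224 #####################................... 
t 225 #####################................... 
t 226 #####################................... 
t 227 ######################.................. 
t 228 #######################................. 
t 229 #####################.#..........##..... 
t 230 ########################......######.... 170
t 231 #####################.##############.... 
t 232 #####################.##############.... 
t 233 #####################.############.#.... 
t 234 #####################.############.#.... 
t 235 #####
[... 1315 characters left out ...]
...................... 
s 188 ........................................ 
s 189 ........................................ 
s 190 ###............#######.................. 184
s 191 ..............######.................... 
s 192 .............######..................... 
s 193 ............#######..................... 
s 194 ..........#########..................... 
s 195 .........#########...................... 
s 196 .......###########...................... 
s 197 .......##########....................... 
s 198 .......###########...................... 
s 199 ........#########....................... 
s 200 ........................................ 184
s 201 ........................................
```

```bash
python3 -m crank '{"travel":[[0,0,-0.5],[0,0,-1],[0,0,-1.5],[0,0,-1.8],[0,0,-2]],"turn":[[0,0,0],[0,0,0],[0,0,0],[0,0,0],[0,0,0]],"gripper":[1,1,1,1,1]}'
python3 -m crank '{"travel":[[0,0,-0.1],[0,0,-0.2],[0,0,-0.3],[0,0,-0.4],[0,0,-0.5]],"turn":[[0,0,0],[0,0,0],[0,0,0],[0,0,0],[0,0,0]],"gripper":[1,1,1,1,1]}'
```

```text
clock: 7.7
position: [0.4406, 0.1447, -0.0256]
tool_rot: [3.141, 0.0, 0.09]
force: [-0.2, -0.3, -0.1]
grip_width: 0.0
finger_force: 0.0
clock: 8.2
position: [0.4408, 0.1447, -0.0301]
tool_rot: [-3.142, -0.0, 0.09]
force: [-0.1, 0.4, 0.6]
grip_width: 0.0002
finger_force: 0.0
```

```bash
python3 -m crank '{"travel":[[0,0,-0.1],[0,0,-0.2],[0,0,-0.3],[0,0,-0.4],[0,0,-0.5]],"turn":[[0,0,0],[0,0,0],[0,0,0],[0,0,0],[0,0,0]],"gripper":[1,1,1,1,1]}'
```

```text
clock: 8.7
position: [0.4409, 0.1448, -0.0346]
tool_rot: [3.141, -0.0, 0.09]
force: [-9.2, -2.6, 49.0]
grip_width: -0.0003
finger_force: 24.5
```

```bash
python3 -m crank '{"travel":[[0,0,0.1],[0,0,0.2],[0,0,0.2],[0,0,0.2],[0,0,0.2]],"turn":[[0,0,0],[0,0,0],[0,0,0],[0,0,0],[0,0,0]],"gripper":[1,1,1,1,1]}'
python3 - <<'E'
from h import *
t=grab("top");s=grab("side");o=bot.observe();p=o["position"]
np.save("t5.npy",t,allow_pickle=True);np.save("s5.npy",s,allow_pickle=True)
print(p,o["force"],o["qpos"])
q=p.copy();q[2]=0
s0=np.load("s0.npy",allow_pickle=True).item();t0=np.load("t0.npy",allow_pickle=True).item()
for f,g,n in((t,t0,'t'),(s,s0,'s')):
    m=(cv2.absdiff(f["pixels"],g["pixels"]).max(2)>25)&(f["pixels"].max(2)<80)
    u=proj(f,[q])[0];print(u);u=u.astype(int)
    for y in range(u[1]-16,u[1]+12): print(n,y,''.join('#' if k else '.' for k in m[y,u[0]-20:u[0]+20]),u[0]-20 if y%10==0 else '')
print(s["pixels"][184:196,200:212].max(2))
E
```

```text
clock: 9.2
position: [0.4408, 0.1447, -0.0332]
tool_rot: [-3.142, 0.0, 0.09]
force: [-0.9, 0.5, 0.2]
grip_width: -0.0001
finger_force: 0.0
[ 0.44074095  0.14470754 -0.03319605] [0.1859023  0.75648029 0.45358982] [-0.31751377  0.6844051  -0.16664517  2.14838493  0.32718495  0.33226375
 -2.23797128]
[190.4507533  237.47265333]
t 221 ######################.................. 
t 222 ######################.................. 
t 223 #######################................. 
t 224 #######################................. 
t 225 ########################................ 
t 226 ########################................ 
t 227 ########################................ 
t 228 #########################............... 
t 229 #####################.###............... 
t 230 #####################.####........###... 170
t 231 #####################.#########.######.. 
t 232 #####################.################.. 
t 233 #####################.################.. 
t 234 #####################.################.. 
t 235 #####################.################.. 
t 236 #####################.################.. 
t 
[... 1870 characters left out ...]
....########....................... 
s 200 ..#.#####............................... 184
[[117 116  85  28  30  25  30  78 134 170 171 200]
 [115 117 114  23  34  52  30  78 135 174 173 203]
 [116 111 113  21  28  26  25  76 135 169 172 170]
 [119 106 112  18  21  25  26  54 134 174 173 171]
 [121  98 111  42  45  46  44  76 140 174 173 172]
 [ 59  63  98 119 121 123 118  90  76  43  47  46]
 [ 72  67  66  63  67  67  75 147 152 151 154 156]
 [ 78  71  72  75  70  67  79 153 153 158 159 156]
 [ 76  77  79  78  73  87 161 157 156 158 158 157]
 [ 75  80  76  76  79  91 165 159 160 161 157 160]
 [ 80  82  74  77  74  84 165 167 160 159 157 154]
 [ 73  76  78  77  90 165 165 162 159 160 155 156]]
```

```bash
python3 -m crank '{"travel":[[0,0,4],[0,0,8],[1,1.5,11],[4,6,11],[6,9.5,11]],"turn":[[0,0,0],[0,0,0],[0,0,0],[0,0,0],[0,0,0]],"gripper":[0.5,0,0,0,0]}'
python3 -m crank '{"travel":[[2,3.5,0],[2,3.5,0],[2,3.5,-3],[2,3.5,-6],[2,3.5,-8.6]],"turn":[[0,0,0],[0,0,0],[0,0,0],[0,0,0],[0,0,0]],"gripper":[0,0,0,0,0]}'
python3 -m crank '{"travel":[[0,0,0],[0,0,0],[0,0,0],[0,0,0],[0,0,0]],"turn":[[0,0,0],[0,0,0],[0,0,0],[0,0,0],[0,0,0]],"gripper":[0.4,0.6,0.8,1,1]}' 60
python3 -m crank '{"travel":[[0,0,0],[0,0,0],[0,0,0],[0,0,0],[0,0,0]],"turn":[[0,0,0],[0,0,0],[0,0,0],[0,0,0],[0,0,0]],"gripper":[1,1,1,1,1]}' 60
```

```text
clock: 9.8
position: [0.5027, 0.2409, 0.0784]
tool_rot: [-3.141, -0.003, 0.089]
force: [-0.1, -0.8, 0.4]
grip_width: 0.0722
finger_force: 0.0
clock: 10.3
position: [0.5203, 0.2741, -0.0105]
tool_rot: [3.141, 0.001, 0.09]
force: [0.7, -0.0, -0.1]
grip_width: 0.0851
finger_force: 0.0
clock: 10.8
position: [0.5214, 0.275, -0.0081]
tool_rot: [-3.141, -0.001, 0.09]
force: [0.3, 2.0, 0.4]
grip_width: 0.0124
finger_force: 0.5
clock: 11.3
position: [0.5214, 0.275, -0.008]
tool_rot: [-3.141, -0.001, 0.09]
force: [-1.9, -0.8, 10.9]
grip_width: 0.0086
finger_force: 59.6
```

```bash
python3 -m crank '{"travel":[[0,0,1],[0,0,2.5],[0,0,5],[0,0,8],[0,0,8]],"turn":[[0,0,0],[0,0,0],[0,0,0],[0,0,0],[0,0,0]],"gripper":[1,1,1,1,1]}'
python3 -m crank '{"travel":[[0,0,0],[0,0,0],[0,0,0],[0,0,0],[0,0,0]],"turn":[[0,0,0],[0,0,0],[0,0,0],[0,0,0],[0,0,0]],"gripper":[1,1,1,1,1]}'
python3 - <<'E'
from h import *
t=grab("top");s=grab("side");o=bot.observe();p=o["position"]
np.save("t6.npy",t,allow_pickle=True);np.save("s6.npy",s,allow_pickle=True)
print(p,o["force"],o["moment"])
P=s["pixels"].astype(int);g=P.sum(2)//3
m=(P[...,0]-P[...,2]<8)&(P[...,0]>95)
for y in range(125,160): print(y,''.join('#' if k else '.' for k in m[y,205:255]))
E
```

```text
clock: 11.8
position: [0.5227, 0.2758, 0.0756]
tool_rot: [-3.139, -0.005, 0.09]
force: [-0.8, -0.0, -2.4]
grip_width: 0.0092
finger_force: 58.7
clock: 12.3
position: [0.5205, 0.2747, 0.0704]
tool_rot: [3.141, 0.001, 0.09]
force: [-0.4, -0.3, -1.4]
grip_width: 0.0089
finger_force: 58.7
[0.52064617 0.27469616 0.07059852] [ 0.62262225 -0.11027216 -1.70144106] [-0.0294047   0.07872619 -0.00165   ]
125 .............................................#....
126 ..................#..............................#
127 ..................#...............................
128 ............................................#.....
129 ..................................................
130 .................................#................
131 .............................#..###...............
132 ....................................#.............
133 ....................................#.............
134 ..................#........#........#.............
135 .....................#.....#.......#..............
136 .....................#.....#..#...#...............
137 .................##.##.....##..........
[... 521 characters left out ...]
.....####.##.#######....................
148 ...............#####...########...................
149 ...............###.#####..#...#...................
150 ...............###########.##.....................
151 ................##..####..........................
152 .................#######..#...#...................
153 ..................####.#..........................
154 ..................####.#.......#....#.#.#.........
155 .................####.############................
156 .................######...........................
157 ..................................................
158 ..................................................
159 ..................................................
```

```bash
python3 -m crank '{"travel":[[0.1,-3,0],[0.2,-7,0],[0.3,-11,0],[0.4,-15,0],[0.5,-19,0]],"turn":[[0,0,-1],[0,0,-2.5],[0,0,-4],[0,0,-5.5],[0,0,-6.4]],"gripper":[1,1,1,1,1]}'
python3 -m crank '{"travel":[[0,-4,0],[0.1,-8,0],[0.2,-12,0],[0.2,-15,0],[0.25,-16.9,0]],"turn":[[0,0,0],[0,0,0],[0,0,0],[0,0,0],[0,0,0]],"gripper":[1,1,1,1,1]}'
python3 -m crank '{"travel":[[0,0,0],[0,0,-1],[0,0,-2],[0,0,-2.5],[0,0,-2.5]],"turn":[[0,0,0],[0,0,0],[0,0,0],[0,0,0],[0,0,0]],"gripper":[1,1,1,1,1]}'
python3 - <<'E'
from h import *
t=grab("top");s=grab("side");o=bot.observe();p=o["position"]
np.save("t7.npy",t,allow_pickle=True);np.save("s7.npy",s,allow_pickle=True)
print(p,o["tool_rot"],o["force"])
im=np.zeros((560,800,3),np.uint8)
im[:,:400]=crop(t,235,175,295,259,6.6666)[:560,:400];im[:,400:]=crop(s,205,175,265,259,6.6666)[:560,:400]
cv2.imwrite("pics/z7.png",im)
E
```

```text
clock: 12.9
position: [0.5257, 0.0832, 0.0709]
tool_rot: [3.142, -0.0, -0.022]
force: [1.7, -0.3, -2.5]
grip_width: 0.0091
finger_force: 58.7
clock: 13.4
position: [0.5279, -0.0871, 0.0708]
tool_rot: [3.141, 0.0, -0.024]
force: [0.2, -0.2, -2.1]
grip_width: 0.0093
finger_force: 58.7
clock: 13.9
position: [0.5277, -0.0834, 0.0448]
tool_rot: [-3.141, 0.002, -0.02]
force: [0.4, 0.1, -2.0]
grip_width: 0.009
finger_force: 58.8
[ 0.528274   -0.08371254  0.04570775] [-3.14140959e+00  4.22648311e-04 -2.04239899e-02] [ 0.26360688 -0.16280802 -2.08666624]
```

View pics/z7.png

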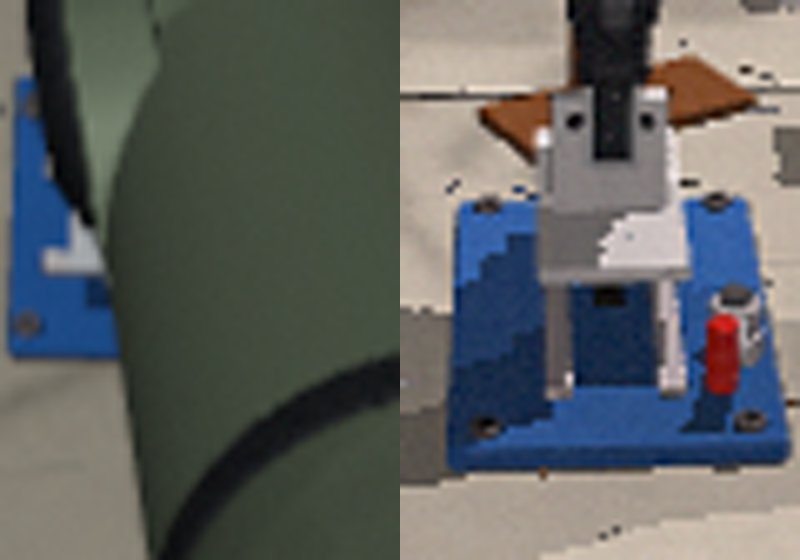

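```bash
python3 - <<'E'
from h import *
s=np.load("s7.npy",allow_pickle=True).item();s0=np.load("s0.npy",allow_pickle=True).item()
p=np.array([.5282,-.0837,.0457+.008]);a=-.0204
ex=np.array([np.cos(a),np.sin(a),0]);ey=np.array([-np.sin(a),np.cos(a),0]);ez=np.array([0,0,1])
q=lambda x,y,z:p+ex*x+ey*y+ez*z
print("pred tail top corners",proj(s,[q(-.028,-.05,.006),q(.028,-.05,.006)]),"bottom",proj(s,[q(-.028,-.05,0),q(.028,-.05,0)]))
print("web",proj(s,[q(-.022,-.005,.053),q(.022,-.005,.053),q(-.022,-.005,.03),q(.022,-.005,.03)]))
P=s["pixels"].astype(int)
for y in (190,196,200,213,214,215,216): print(y,P[y,222:252].max(1))
# rails on s0, fixture centre guess
f=np.array([.528,-.0822,0]);b=-.0209
fx=np.array([np.cos(b),np.sin(b),0]);fy=np.array([-np.sin(b),np.cos(b),0])
F=lambda x,y,z:f+fx*x+fy*y+ez*z
for yy in(-.06,-.03,0.):print("rail pred",yy,proj(s0,[F(-.026,yy,.018),F(-.016,yy,.018),F(.016,yy,.018),F(.026,yy,.018)]).round(1).tolist())
P0=s0["pixels"].astype(int)
for y in(229,223,216): print(y,P0[y,222:252,0])
E
```

```text
pred tail top corners [[225.37031166 215.11149598]
 [248.41101024 214.70618846]] bottom [[225.39615297 217.27007448]
 [248.37279292 216.85570465]]
web [[227.48432517 189.63707313]
 [245.18660075 189.41825124]
 [227.55763312 197.92582157]
 [245.0773775  197.67940536]]
190 [132 133 130 131 127 108 138 138 141 138 125 113  23  34  29  30  30  57
 120 133 131 132 131 115 133 134 135 134 130 134]
196 [ 53  99 138 197 242 180 128 132 138 133 126 112  20  30  31  29  31  60
 122 132 132 132 144 220 222 193 195 198 195 193]
200 [181 180 174 153 133 104 134 129 136 135 134 130 120 119 120 122 126 125
 124 134 134 129 141 216 225 195 195 195 193 198]
213 [ 92  94  93  94 104 106 101 104 104 106 103 104 117 215 207 198 202 202
 202 204 206 205 203 207 209 205 166 164 161 165]
214 [ 92  93  95  96 103 102 101 100 102 105 104  97 116 217 208 207 202 205
 207 206 206 212 210 214 211 208 167 159 160 161]
215 [ 93  93  94 102 121 116 117 120 127 128 126 126 128 152 148 146 145 148
 145 148 150 148 146 122 131 128 132 166 166 160]
216 [ 94  90  95 103 134 135 135 137 138 133 138 138 139 137 136 135 130 127
 133 133 135 133 124 129 132 140 135 161 157 164]
rail pred -0.06 [[226.3, 231.7], [230.4, 231.6], [243.4, 231.3], [247.4, 231.2]]
rail pred -0.03 [[226.2, 225.4], [230.2, 225.3], [242.8, 225.1], [246.7, 225.0]]
rail pred 0.0 [[226.1, 219.5], [230.0, 219.4], [242.3, 219.2], [246.1, 219.1]]
229 [ 49  47  45  44  77 213 190 193 211  39  47  54  49  44  47  50  51  43
  47  46  45  79 215 194 190 143  39  45  41 111]
223 [ 51  49  49  44  88 218 193 190 148  38  51  51  47  45  51  49  50  50
  51  40  60 172 199 195 196  39  41  48  64 165]
216 [ 48  43  52  44  84 206 196 191  54  47  69  92  87  86  85  81  79  77
  53  46  93 205 194 188  60  49  47  50  45  49]
```

```bash
python3 -m crank '{"travel":[[0,-0.05,-0.5],[0,-0.05,-1],[0,-0.05,-1.5],[0,-0.05,-1.9],[0,-0.05,-2]],"turn":[[0,0,0],[0,0,0],[0,0,0],[0,0,0],[0,0,0]],"gripper":[1,1,1,1,1]}'
python3 -m crank '{"travel":[[0,0,-0.05],[0,0,-0.1],[0,0,-0.15],[0,0,-0.2],[0,0,-0.25]],"turn":[[0,0,0],[0,0,0],[0,0,0],[0,0,0],[0,0,0]],"gripper":[1,1,1,1,1]}'
```

```text
clock: 14.5
position: [0.5281, -0.0847, 0.0253]
tool_rot: [-3.142, 0.001, -0.021]
force: [-0.0, -0.3, -2.4]
grip_width: 0.0092
finger_force: 58.8
clock: 15.0
position: [0.5283, -0.0848, 0.0234]
tool_rot: [-3.142, -0.0, -0.021]
force: [-0.6, -0.4, -2.4]
grip_width: 0.0089
finger_force: 58.8
```

```bash
python3 -m crank '{"travel":[[0,0,-0.04],[0,0,-0.08],[0,0,-0.12],[0,0,-0.16],[0,0,-0.2]],"turn":[[0,0,0],[0,0,0],[0,0,0],[0,0,0],[0,0,0]],"gripper":[1,1,1,1,1]}'
```

```text
clock: 15.5
position: [0.5283, -0.0848, 0.0213]
tool_rot: [-3.142, 0.0, -0.021]
force: [-0.3, -1.0, -2.5]
grip_width: 0.0089
finger_force: 58.8
```

```bash
python3 -m crank '{"travel":[[0,0,-0.03],[0,0,-0.06],[0,0,-0.09],[0,0,-0.12],[0,0,-0.15]],"turn":[[0,0,0],[0,0,0],[0,0,0],[0,0,0],[0,0,0]],"gripper":[1,1,1,1,1]}'
```

```text
clock: 16.0
position: [0.5283, -0.0847, 0.0199]
tool_rot: [-3.142, -0.0, -0.021]
force: [-0.3, 0.4, -1.6]
grip_width: 0.0091
finger_force: 58.8
```

```bash
python3 -m crank '{"travel":[[0,0,-0.02],[0,0,-0.04],[0,0,-0.06],[0,0,-0.08],[0,0,-0.1]],"turn":[[0,0,0],[0,0,0],[0,0,0],[0,0,0],[0,0,0]],"gripper":[1,1,1,1,1]}'
```

```text
clock: 16.5
position: [0.5283, -0.0848, 0.0189]
tool_rot: [-3.142, -0.0, -0.021]
force: [0.5, 0.1, -1.9]
grip_width: 0.0089
finger_force: 58.8
```

```bash
python3 -m crank '{"travel":[[0,0,-0.03],[0,0,-0.06],[0,0,-0.09],[0,0,-0.12],[0,0,-0.15]],"turn":[[0,0,0],[0,0,0],[0,0,0],[0,0,0],[0,0,0]],"gripper":[1,1,1,1,1]}'
```

```text
clock: 17.0
position: [0.5283, -0.0847, 0.0174]
tool_rot: [-3.141, -0.0, -0.021]
force: [0.4, 0.6, -2.2]
grip_width: 0.0091
finger_force: 58.9
```

```bash
python3 -m crank '{"travel":[[0,0,-0.03],[0,0,-0.06],[0,0,-0.09],[0,0,-0.12],[0,0,-0.15]],"turn":[[0,0,0],[0,0,0],[0,0,0],[0,0,0],[0,0,0]],"gripper":[1,1,1,1,1]}'
```

```text
clock: 17.5
position: [0.5283, -0.0847, 0.0159]
tool_rot: [-3.141, -0.0, -0.021]
force: [-0.4, 1.5, -1.7]
grip_width: 0.0094
finger_force: 58.9
```

```bash
python3 -m crank '{"travel":[[0,0,-0.05],[0,0,-0.1],[0,0,-0.15],[0,0,-0.2],[0,0,-0.25]],"turn":[[0,0,0],[0,0,0],[0,0,0],[0,0,0],[0,0,0]],"gripper":[1,1,1,1,1]}'
```

```text
clock: 18.0
position: [0.5284, -0.0847, 0.0134]
tool_rot: [-3.141, -0.0, -0.021]
force: [0.1, 3.0, -0.7]
grip_width: 0.009
finger_force: 59.0
```

```bash
python3 -m crank '{"travel":[[0,0,-0.03],[0,0,-0.06],[0,0,-0.09],[0,0,-0.12],[0,0,-0.15]],"turn":[[0,0,0],[0,0,0],[0,0,0],[0,0,0],[0,0,0]],"gripper":[1,1,1,1,1]}'
```

```text
clock: 18.5
position: [0.5283, -0.0847, 0.0119]
tool_rot: [-3.141, -0.0, -0.021]
force: [0.5, 3.8, -0.4]
grip_width: 0.0091
finger_force: 59.1
```

```bash
python3 -m crank '{"travel":[[0,0.04,0],[0,0.04,-0.02],[0,0.04,-0.05],[0,0.04,-0.08],[0,0.04,-0.1]],"turn":[[0,0,0],[0,0,0],[0,0,0],[0,0,0],[0,0,0]],"gripper":[1,1,1,1,1]}'
```

```text
clock: 19.0
position: [0.5282, -0.0845, 0.0108]
tool_rot: [3.141, 0.0, -0.021]
force: [-0.1, 1.4, -1.4]
grip_width: 0.0088
finger_force: 58.9
```

```bash
python3 -m crank '{"travel":[[0,0,-0.02],[0,0,-0.04],[0,0,-0.06],[0,0,-0.08],[0,0,-0.1]],"turn":[[0,0,0],[0,0,0],[0,0,0],[0,0,0],[0,0,0]],"gripper":[1,1,1,1,1]}'
```

```text
clock: 19.5
position: [0.5283, -0.0844, 0.01]
tool_rot: [3.141, 0.0, -0.021]
force: [-3.1, 0.0, 6.8]
grip_width: 0.0089
finger_force: 59.9
```

```bash
python3 -m crank '{"travel":[[0,0,0.03],[0,0,0.03],[0,0,0.03],[0,0,0.03],[0,0,0.03]],"turn":[[0,0,0],[0,0,0],[0,0,0],[0,0,0],[0,0,0]],"gripper":[0.9,0.8,0.6,0.5,0.5]}' 20
python3 -m crank '{"travel":[[0,0,1],[0,0,3],[0,0,6],[0,0,9],[0,0,10]],"turn":[[0,0,0],[0,0,0],[0,0,0],[0,0,0],[0,0,0]],"gripper":[0.5,0.5,0.5,0.5,0.5]}'
python3 -m crank '{"travel":[[0,-4,0],[0,-8,0],[0,-12,0],[0,-16,0],[0,-20,0]],"turn":[[0,0,0],[0,0,0],[0,0,0],[0,0,0],[0,0,0]],"gripper":[1,1,1,1,1]}'
python3 - <<'E'
from h import *
t=grab("top");s=grab("side");o=bot.observe();p=o["position"]
np.save("t8.npy",t,allow_pickle=True);np.save("s8.npy",s,allow_pickle=True)
print(p,o["tool_rot"],o["force"])
im=np.zeros((560,800,3),np.uint8)
im[:,:400]=crop(t,235,165,315,277,5);im[:,400:]=crop(s,205,165,285,277,5)
cv2.imwrite("pics/z8.png",im)
E
```

```text
clock: 20.0
position: [0.5283, -0.0844, 0.0102]
tool_rot: [-3.142, -0.0, -0.021]
force: [0.1, -0.2, 0.2]
grip_width: 0.043
finger_force: 0.0
clock: 20.5
position: [0.5296, -0.0845, 0.1135]
tool_rot: [3.141, -0.004, -0.021]
force: [-0.0, -0.1, -0.5]
grip_width: 0.0423
finger_force: 0.0
clock: 21.0
position: [0.5279, -0.286, 0.1104]
tool_rot: [-3.142, 0.0, -0.021]
force: [0.3, 0.2, 0.7]
grip_width: -0.0003
finger_force: 0.0
[ 0.52672563 -0.29039124  0.11004266] [ 3.13939982e+00  5.94176461e-04 -2.78436028e-02] [-0.81061494  1.57089147  0.44000355]
```

View pics/z8.png

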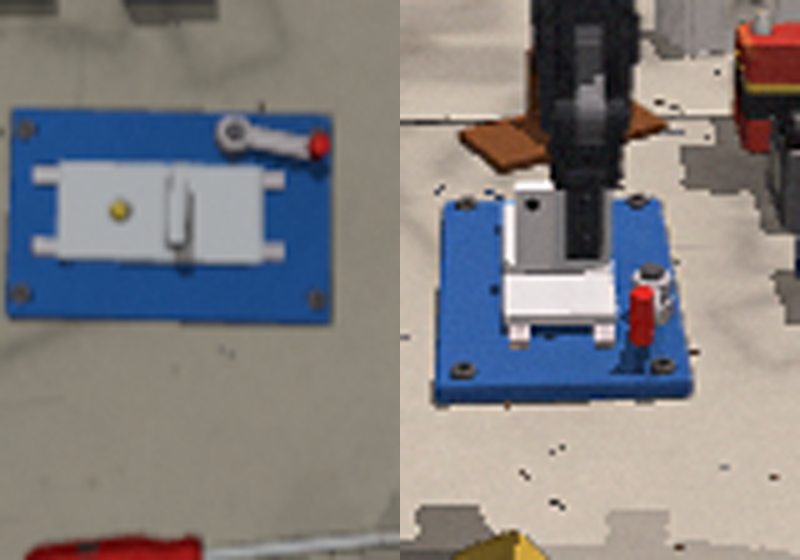

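```bash
python3 -m crank '{"travel":[[2,3.5,0],[4,7,0],[6,11,0],[6.1,11.4,0],[6.1,11.4,0]],"turn":[[0,0,0],[0,0,0],[0,0,0],[0,0,0],[0,0,0]],"gripper":[1,1,1,1,1]}'
python3 -m crank '{"travel":[[0,0,0],[0,0,-2],[0,0,-5],[0,0,-7],[0,0,-8]],"turn":[[0,0,0],[0,0,0],[0,0,0],[0,0,0],[0,0,0]],"gripper":[1,1,1,1,1]}'
```

```text
clock: 21.6
position: [0.5896, -0.1686, 0.1102]
tool_rot: [-3.141, 0.0, -0.019]
force: [-0.7, -0.5, 0.2]
grip_width: -0.0001
finger_force: 0.0
clock: 22.1
position: [0.5878, -0.1717, 0.0285]
tool_rot: [3.142, 0.002, -0.023]
force: [-0.2, -0.1, -1.2]
grip_width: 0.0003
finger_force: 0.0
```

Now down to true z≈0.040 and sweep.

```bash
python3 -m crank '{"travel":[[0,0,-0.7],[0,0,-1.5],[0,0,-2.1],[0,0,-2.3],[0,0,-2.3]],"turn":[[0,0,0],[0,0,0],[0,0,0],[0,0,0],[0,0,0]],"gripper":[1,1,1,1,1]}'
python3 -m crank '{"travel":[[-0.6,0,0],[-1.2,0,0],[-1.8,0,0],[-2.3,0,0],[-2.3,0,0]],"turn":[[0,0,0],[0,0,0],[0,0,0],[0,0,0],[0,0,0]],"gripper":[1,1,1,1,1]}'
```

```text
clock: 22.6
position: [0.5894, -0.1704, 0.0073]
tool_rot: [3.142, -0.0, -0.021]
force: [0.9, -0.5, 0.1]
grip_width: -0.0001
finger_force: 0.0
clock: 23.1
position: [0.5655, -0.1707, 0.0073]
tool_rot: [3.141, 0.0, -0.022]
force: [0.2, -0.4, -0.0]
grip_width: -0.0002
finger_force: 0.0
```

```bash
python3 -m crank '{"travel":[[-0.7,0.1,0],[-1.4,0.2,0],[-2.2,0.8,0],[-3,1.4,0],[-3.5,2,0]],"turn":[[0,0,0],[0,0,0],[0,0,0],[0,0,0],[0,0,0]],"gripper":[1,1,1,1,1]}'
python3 -m crank '{"travel":[[-0.2,0.2,0],[-0.4,0.5,0],[-0.5,0.6,0],[-0.5,0.7,0],[-0.5,0.7,0]],"turn":[[0,0,0],[0,0,0],[0,0,0],[0,0,0],[0,0,0]],"gripper":[1,1,1,1,1]}'
python3 - <<'E'
from h import *
t=grab("top");s=grab("side");o=bot.observe();p=o["position"];print(p,o["force"])
im=np.zeros((560,800,3),np.uint8)
im[:,:400]=crop(t,235,165,315,277,5);im[:,400:]=crop(s,205,165,285,277,5)
cv2.imwrite("pics/z9.png",im)
for f,n in((t,'top'),(s,'side')):
    P=f["pixels"].astype(int);w=np.zeros(P.shape[:2],bool)
    if n=='top': w[180:225,265:310]=1
    else: w[200:245,225:265]=1
    m=(P[...,0]>P[...,1]+60)&(P[...,0]>P[...,2]+60)&w;ys,xs=np.nonzero(m)
    if len(xs):print(n,len(xs),xs.mean(),ys.mean(),plane(f,[(xs.mean(),ys.mean())],.044))
E
```

```text
clock: 23.6
position: [0.5302, -0.1499, 0.0072]
tool_rot: [3.142, 0.001, -0.021]
force: [0.8, -1.5, -0.5]
grip_width: 0.0004
finger_force: 0.6
clock: 24.1
position: [0.5262, -0.1434, 0.0071]
tool_rot: [-3.142, 0.0, -0.021]
force: [0.0, -0.6, 0.3]
grip_width: -0.0003
finger_force: 0.2
[ 0.52631957 -0.14341058  0.00711882] [ 0.14157322 -0.3120518   0.44272925]
side 2 235.5 225.0 [[ 0.522667   -0.15485241  0.044     ]]
```

```bash
python3 -m crank '{"travel":[[0,0.1,0],[0,0.2,0],[0,0.3,0],[0,0.4,0],[0,0.4,0]],"turn":[[0,0,0],[0,0,0],[0,0,0],[0,0,0],[0,0,0]],"gripper":[1,1,1,1,1]}'
```

```text
clock: 24.7
position: [0.5263, -0.1392, 0.0072]
tool_rot: [-3.142, -0.0, -0.021]
force: [0.1, -0.3, -0.4]
grip_width: 0.0001
finger_force: 0.3
```

```bash
python3 -m crank '{"travel":[[0,0.07,0],[0,0.14,0],[0,0.2,0],[0,0.25,0],[0,0.3,0]],"turn":[[0,0,0],[0,0,0],[0,0,0],[0,0,0],[0,0,0]],"gripper":[1,1,1,1,1]}'
```

```text
clock: 25.2
position: [0.5263, -0.1364, 0.0072]
tool_rot: [3.142, -0.0, -0.021]
force: [-1.1, -2.2, -0.7]
grip_width: -0.0002
finger_force: 1.1
```

```bash
python3 -m crank '{"travel":[[0,0.05,0],[0,0.1,0],[0,0.15,0],[0,0.2,0],[0,0.2,0]],"turn":[[0,0,0],[0,0,0],[0,0,0],[0,0,0],[0,0,0]],"gripper":[1,1,1,1,1]}'
```

```text
clock: 25.7
position: [0.5262, -0.1355, 0.0072]
tool_rot: [3.14, 0.0, -0.022]
force: [-0.3, -9.1, -0.5]
grip_width: -0.0
finger_force: 4.2
```

```bash
python3 -m crank '{"travel":[[0,0.04,0],[0,0.08,0],[0,0.12,0],[0,0.15,0],[0,0.15,0]],"turn":[[0,0,0],[0,0,0],[0,0,0],[0,0,0],[0,0,0]],"gripper":[1,1,1,1,1]}'
```

```text
clock: 26.2
position: [0.5261, -0.1349, 0.0073]
tool_rot: [3.14, -0.0, -0.023]
force: [-0.7, -13.2, -0.2]
grip_width: 0.0002
finger_force: 6.7
```

```bash
python3 -m crank '{"travel":[[0,-1,0],[0,-3,0],[0,-6,0],[0,-8,3],[0,-9,7]],"turn":[[0,0,0],[0,0,0],[0,0,0],[0,0,0],[0,0,0]],"gripper":[1,1,1,1,1]}'
python3 -m crank '{"travel":[[-1,-4,2],[-2,-8,4],[-3,-12,4],[-4,-16,4],[-4,-16,4]],"turn":[[0,0,0],[0,0,0],[0,0,0],[0,0,0],[0,0,0]],"gripper":[1,1,1,1,1]}'
python3 - <<'E'
from h import *
t=grab("top");s=grab("side");o=bot.observe();p=o["position"];print(p,o["force"])
im=np.zeros((560,800,3),np.uint8)
im[:,:400]=crop(t,235,165,315,277,5);im[:,400:]=crop(s,205,165,285,277,5)
cv2.imwrite("pics/z9.png",im)
E
```

```text
clock: 26.7
position: [0.525, -0.2245, 0.0767]
tool_rot: [-3.141, 0.003, -0.023]
force: [0.4, 1.3, 0.4]
grip_width: 0.0
finger_force: 0.0
clock: 27.2
position: [0.4835, -0.3889, 0.1171]
tool_rot: [3.139, 0.001, -0.028]
force: [-0.3, 0.2, -0.3]
grip_width: -0.0002
finger_force: 0.0
[ 0.48587485 -0.38345637  0.11694474] [-0.45173076  0.48972617 -1.40666987]
```

View pics/z9.png

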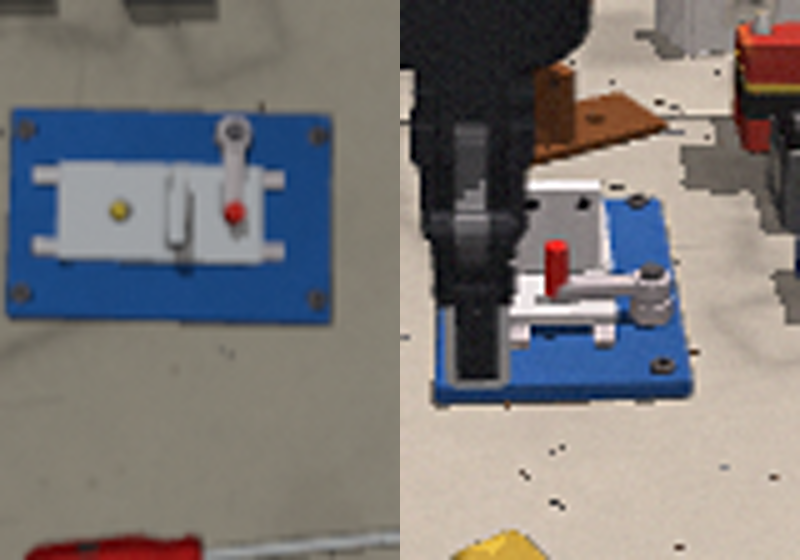

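The top view shows the pin through the hole at crop (120,211). The keeper lies straight across the tail, with its knob at (234,212) below the pivot at (234,132). The tool is clear of everything.

```bash
python3 -c "
from workcell import bot
print(bot.job_done())"
```

```text
the job is handed in; nothing more can be done
None
```

The bracket is seated on the fixture with the pin through its hole, the keeper is swung closed over its tail to the stop, the gripper is clear of everything, and the job was handed in at about 27 s; no verdict came back.

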